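# Swing the bench burner over its mark and lock it with the pin

## Task

Swing the bench burner round on its swivel until its nozzle points straight out over the pointed tongue of its base, so that the lug on its post lies inside the fork with the holes in line. Then take the steel locking pin with the wide flat collar out of the wooden tool block and push it down through fork and lug against its stiff catch until the collar sits fully home, flat on the fork, and let go of it. Leave the other tools and things on the bench where they are.

Things in the scene. Friction and masses are not known exactly. Their poses are not given: they have to be found in the camera images.
- base: fixed dark steel base plate, 160 x 222 x 8 mm. Origin on the bench on the swivel's vertical axis, z up; x points to the upright pointed tongue (at x = +145 mm, tip 63 mm high). A steel fork stands at y = -100 mm: lower tine 28 to 42 mm, upper tine 62 to 74 mm above the bench, each 40 mm (x) by 52 mm (y); an upright web closes it at y = -130 to -144 mm
- fork_hole (a point): centre of the mouth of the fork's upper hole, on the upper tine's top face, 74 mm above the bench; axes as those of the base. Both tines have a vertical 14.5 mm hole through them; a hidden sprung ball in the lower one makes the pin stiff over its last 30 mm (about 5 to 12 N)
- burner (a joint): angle of the burner on its swivel, seen from above counter-clockwise positive; 0 (or 6.283, the same place) = nozzle over the tongue and lug hole in line with the fork holes. It turns both ways between -0.4 and 6.7, is stiff (0.12 N m) and stays where it is left
- burner_grip (a point): centre of the burner's barrel, on the swivel axis, 130 mm above the bench; x along the barrel to the nozzle, z up. Level brass barrel 42 mm in diameter from 85 mm behind to 62 mm ahead of this point, then the nozzle, 50 mm thick, to 104 mm. Two black valve knobs 62 mm behind reach 46 mm out to the sides. Post below 32 mm thick, nothing above
- lug_hole (a point): centre of the upper mouth of the 14.5 mm hole in the burner's lug, 58 mm above the bench and 100 mm from the swivel axis, on the burner's right-hand side (its -y); the lug is an arm 12 mm thick and 34 mm wide that swings into the fork's gap with 4 mm to spare above and below
- block: fixed wooden tool block 235 x 62 x 66 mm (x, y, z), origin under its centre; three 17 mm through holes at x = -75, 0, +75 mm along its length, each holding one tool. Which tool stands in which hole varies
- pin: steel locking pin, 97 mm long, standing head up in a hole of the tool block. Origin at the tip of its foot, z up along it. Shank 13 mm in diameter with a tapered nose (6 mm wide at the tip, full width 8 mm up); flat collar 34 mm wide from 62 to 67 mm; round grip stem 20 mm in diameter from 67 to 97 mm. In the block the collar rests on the block's top. About 120 g
- pin_collar (a point): centre of the underside of the pin's collar, 62 mm above the tip, z along the pin
- reamer: pear-shaped wooden handle, 30 mm thick and 61 mm high above the block, of a reamer that stands in the tool block; origin at its foot
- punch: dark steel punch that stands in the tool block: thin 11 mm rod rising 54 mm from a small 24 mm collar; origin at its foot
- paddle: graphite paddle lying flat: dark plate 90 x 65 x 8 mm with a wooden handle, 235 mm long overall; origin on the bench under the handle end of the plate, x towards the plate's far edge
- tweezers: steel tweezers lying on edge, 185 mm long, 10 mm high; origin under the middle, x along them
- bowl: clear glass bowl, 100 mm across, 45 mm high; origin under its centre
- marver: flat dark graphite plate 80 x 50 x 14 mm lying on the bench; origin under its centre
There are look-alikes about, which are no part of the job. What is shaped like the pin but pink or purple is not meant.

How it is judged:
By the outcome, as a careful person would: the job done as asked, in the order asked, and still so for the second after the job is handed in, with the robot touching nothing.
It also fails if it takes over 72 s, if anything falls off the work surface, if the arm or the gripper's body presses on something with over 40 N, if the wrist force passes 120 N, or if a joint passes its speed limit or range.

## Robot

A 6-joint arm with a two-finger parallel gripper is mounted at the origin on the work surface. World frame = base frame: x ahead of the robot, y to its left, z up, the work surface at z = 0. Lengths are in m, angles in rad, forces in N, time in s.
With the tool pointing down it reaches from about 0.35 to 0.85 m from the base axis. Payload 8.1 kg.
Tool frame: the origin (TCP) lies at the very end of the fingers, on their centre line; the grasp point (between the pads) lies 19 mm behind it; z points along the fingers, y is the line along which they close (so a half turn about z gives the same grasp; the last joint's range is limited). The gripper opens to 93 mm and grips with 3 to 60 N. Pads are 15 mm wide; open, the fingers measure 128 mm over their backs; the gripper's body (75 mm by 188 mm) begins 65 mm behind the grasp point.
Start: joints at [1.112, 0.13, 1.488, -0, 1.523, -0.085], TCP at [0.219, 0.559, 0.219] pointing down, gripper open.
Joint ranges: [-2.96, 2.96], [-0.89, 2.26], [0.02, 2.5], [-1.34, 4.48], [0, 2.73], [-2.66, 2.66]. Speed limits (rad/s): [2.39, 2.39, 2.79, 3.14, 3.14, 3.14].

## Interface

Orientations are given as a rotation vector (axis times angle).
In Python, from cell import ctrl gives the robot as it stands. Calls block until the motion is done:
- ctrl.move_pose(position, orientation): joint-space move of the TCP to a pose.
- ctrl.movel(position, attitude=None, vel=0.15): straight line of the TCP; attitude=None keeps the orientation; vel is the mean speed in m/s.
- ctrl.movej(angles): joint-space move.
- ctrl.set_gripper(opening, f_grip=None): finger opening in m; f_grip is the grip in N (None keeps the last); returns when the fingers have stopped.
- ctrl.hold(seconds).
- ctrl.inverse_kinematics(position, orientation): joint angles nearest the present ones, or None.
- ctrl.read_state(): the state.
- ctrl.snapshot(name): name is "side" or "top"; returns (picture, depth): 400x640x3 uint8, red, green, blue; 400x640 float32, m along the optical axis (not along the pixel's ray), 0 where there is no reading.
- ctrl.camera_info(name): a dict with "camera_matrix" (3x3 intrinsics, pixels), "extrinsics" (4x4, takes a point from camera to world coordinates). Camera axes: x right, y up, looking along -z (the intrinsics and any distortion apply to the point x, -y, -z); pixel columns grow to the right and rows downward; lengths in m; the calibration is good to about 2 mm. A picture is of the moment at which its call begins. camera_info takes no time and is no camera call.
A pose or a line that the arm cannot do raises ctrl.MotionError and nothing moves.
- ctrl.finish_job(): hands the job in; it is judged then, once.
The state is a dict: "clock": time; "joints": joint angles; "dq": joint speeds; "tau": joint torques, N m; "position": TCP position; "tool_rot": TCP orientation; "force": force on the tool from outside, world axes, zero at the start; "moment": the same for the moment, N m; "width": finger opening in m; "gripper_force": force on a finger pad.
Only numpy, scipy, OpenCV 4.12 (cv2) and the standard library are available. Lean on these libraries where they do the work, as an engineer would, in place of code of your own. Each camera call takes 0.05 s, during which the arm holds its last target. There are 200 camera calls.

## Working session

There is one attempt and no reset: what is moved stays moved. The work goes in short steps, each a Python script; the robot and the scene stay as the last script left them, time stands still between calls to the robot, and variables do not carry over. Pictures are saved under pics/ and viewed, at most 10 in all, crops included, and the job is handed in when it is done.

```bash
ls; mkdir -p pics; cat > h.py <<'E'
import numpy as np, cv2
from cell import ctrl
def snap(n,f=None):
    im,d=ctrl.snapshot(n)
    if f: cv2.imwrite('pics/'+f,im[:,:,::-1])
    return im,d
def cloud(n,d):
    c=ctrl.camera_info(n);K=np.array(c['camera_matrix']);T=np.array(c['extrinsics'])
    v,u=np.mgrid[:d.shape[0],:d.shape[1]]
    p=np.stack([(u-K[0,2])/K[0,0]*d,-(v-K[1,2])/K[1,1]*d,-d],-1)
    w=p@T[:3,:3].T+T[:3,3]; w[d==0]=np.nan
    return w
E
python3 - <<'E'
from h import *
for n in('top','side'):
    im,d=snap(n,n+'0.png'); c=ctrl.camera_info(n); print(n,{k:np.round(v,3).tolist() if not isinstance(v,str) else v for k,v in c.items()},(d==0).mean())
    np.savez('pics/'+n+'0.npz',im=im,d=d,w=cloud(n,d))
print(ctrl.read_state())
E
```

```text
pics
top {'camera_matrix': [[472.821, 0.0, 319.034], [0.0, 472.821, 199.459], [0.0, 0.0, 1.0]], 'extrinsics': [[-0.016, 0.984, -0.176, 0.364], [-1.0, -0.02, -0.018, 0.017], [-0.021, 0.176, 0.984, 1.204], [0.0, 0.0, 0.0, 1.0]]} 0.00390234375
side {'camera_matrix': [[387.904, 0.0, 319.827], [0.0, 387.904, 196.509], [0.0, 0.0, 1.0]], 'extrinsics': [[0.976, 0.138, -0.17, 0.357], [-0.219, 0.655, -0.723, -0.842], [0.012, 0.743, 0.669, 0.889], [0.0, 0.0, 0.0, 1.0]]} 0.00403125
{'clock': 0.1, 'joints': array([ 1.11156993e+00,  1.31056449e-01,  1.48911763e+00, -3.99962147e-05,
        1.52300656e+00, -8.54022453e-02]), 'dq': array([ 3.33232202e-04, -2.58953947e-03, -4.59130713e-03, -8.56288474e-05,
       -2.15918480e-05, -4.56737726e-04]), 'tau': array([ 1.09024288e-03, -5.61343288e+01, -4.93095160e+01,  7.70324632e-02,
        2.91220093e-02, -5.29996714e-05]), 'position': array([0.21888312, 0.55812324, 0.21773875]), 'tool_rot': array([-5.83713098e-01, -3.08649249e+00,  2.41906895e-03]), 'force': array([-0.37824088, -0.81523413, -0.05871039]), 'moment': array([-0.00302104,  0.00404103, -0.05085399]), 'gripper_force': 0.0, 'width': 0.09272349606773123}
```

View pics/top0.png

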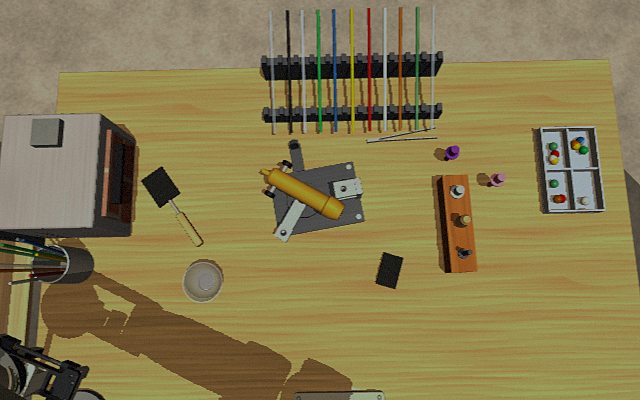

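View pics/side0.png

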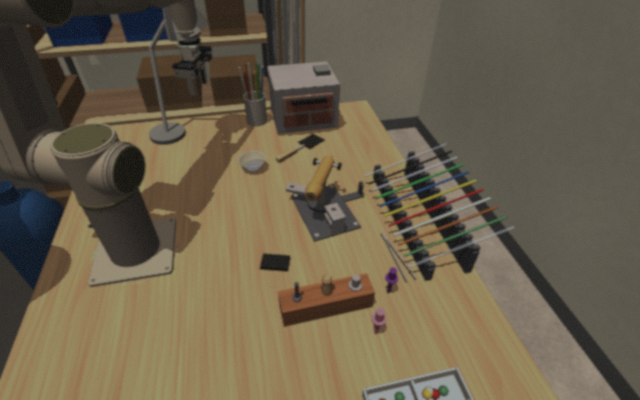

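Top view: burner swivel at about (310,195), nozzle towards (335,210), lug end (283,235), fork's top plate with its hole (345,188), tongue (294,147). The block has the pin at (457,190), the reamer at (463,220) and the punch at (463,252). The pink and purple look-alikes stand at (497,180) and (452,152). Now I'll zoom in and measure.

```bash
python3 - <<'E'
from h import *
z=np.load('pics/top0.npz');im,w=z['im'],z['w']
a=cv2.resize(im[130:250,255:375],(480,480),interpolation=cv2.INTER_CUBIC)
b=cv2.resize(im[160:280,425:505],(320,480),interpolation=cv2.INTER_CUBIC)
cv2.imwrite('pics/crop1.png',np.hstack([a,b])[:,:,::-1])
def stat(name,r0,r1,c0,c1,z0,z1):
    p=w[r0:r1,c0:c1].reshape(-1,3);p=p[(p[:,2]>z0)&(p[:,2]<z1)]
    q=p[:,:2].astype(np.float32); rc=cv2.minAreaRect(q)
    print(name,len(p),'mean',p.mean(0).round(4),'std z',p[:,2].std().round(4),'rect',np.round(rc[0],4),np.round(rc[1],4),round(rc[2],2))
stat('bench',300,340,400,500,-.05,.05)
stat('plate',155,240,265,370,.003,.014)
stat('tine',170,205,325,370,.066,.082)
stat('barrel',150,230,250,350,.125,.165)
stat('lug',195,245,270,310,.05,.066)
stat('block',170,280,430,485,.060,.070)
stat('pin',175,205,440,475,.085,.115)
stat('pincollar',175,205,440,475,.0695,.077)
stat('reamer',205,235,445,480,.085,.14)
stat('punch',238,265,445,480,.085,.14)
E
```

```text
bench 3986 mean [ 0.2734 -0.2776 -0.0004] std z 0.0023 rect [ 0.2733 -0.2785] [0.2475 0.0945] 89.05
plate 3057 mean [0.5872 0.0363 0.0077] std z 0.0024 rect [0.5873 0.0443] [0.272  0.2211] 88.81
tine 429 mean [ 0.5941 -0.0342  0.0741] std z 0.0023 rect [ 0.5944 -0.0336] [0.0406 0.0661] 9.2
barrel 1708 mean [0.5724 0.073  0.1456] std z 0.0062 rect [0.577  0.0752] [0.2102 0.0917] 60.92
lug 526 mean [0.5196 0.1079 0.058 ] std z 0.0025 rect [0.5203 0.1077] [0.0339 0.1048] 59.72
block 2092 mean [ 0.5011 -0.2992  0.0657] std z 0.002 rect [ 0.5059 -0.3006] [0.2354 0.0638] 1.78
pin 70 mean [ 0.5794 -0.2967  0.0993] std z 0.0045 rect [ 0.5802 -0.298 ] [0.0186 0.0188] 59.01
pincollar 85 mean [ 0.5798 -0.296   0.0713] std z 0.0015 rect [ 0.5835 -0.2974] [0.0728 0.0586] 3.67
reamer 152 mean [ 0.5039 -0.2969  0.1136] std z 0.0148 rect [ 0.505  -0.2996] [0.0257 0.0246] 17.14
punch 42 mean [ 0.4298 -0.3006  0.1144] std z 0.0141 rect [ 0.4301 -0.3024] [0.0111 0.0092] 85.49
```

View pics/crop1.png

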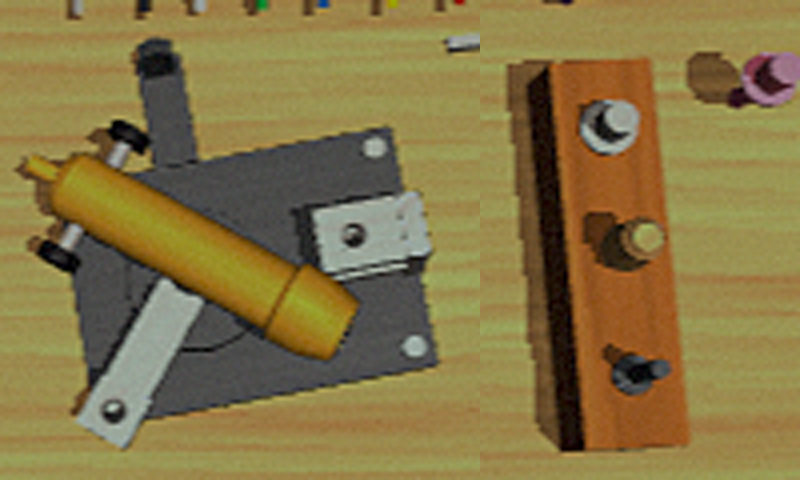

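The crop shows the fork hole at about (343.3,188.7) and the lug hole at (283.3,232.5). The pin's stem top is at (460.5,189.5) and its collar at (457.5,191.8), in the far hole of the block.

```bash
cat >> h.py <<'E'
def ray(n,u,v,z):
    c=ctrl.camera_info(n);K=np.array(c['camera_matrix']);T=np.array(c['extrinsics'])
    d=T[:3,:3]@np.array([(u-K[0,2])/K[0,0],-(v-K[1,2])/K[1,1],-1]);o=T[:3,3]
    return o+d*(z-o[2])/d[2]
E
python3 - <<'E'
from h import *
f=ray('top',343.3,188.7,.074);l=ray('top',283.3,232.5,.058)
print('fork',f,'lug',l,'pintop',ray('top',460.5,189.5,.101),'collar',ray('top',457.5,191.75,.071))
z=np.load('pics/top0.npz');w=z['w']
# tine rect with yaw; web included: far end y=-.144, near -.074 -> local
# plate yaw from fixed edges
m=(w[...,2]>.066)&(w[...,2]<.082);m[:170]=0;m[205:]=0;m[:,:325]=0;m[:,370:]=0
p=w[m][:,:2];yaw=np.deg2rad(9.2)
# plate yaw
from scipy.optimize import minimize
q=w[150:245,260:372].reshape(-1,3);q=q[(q[:,2]>.003)&(q[:,2]<.014)&(q[:,0]<.64)][:,:2]
for P,nm in((p,'tine'),(q,'plate')):
  for a in np.deg2rad(np.arange(5,16,1)):
    R=np.array([[np.cos(a),-np.sin(a)],[np.sin(a),np.cos(a)]]);s=P@R
    lo,hi=np.percentile(s,1,0),np.percentile(s,99,0);print(nm,round(np.rad2deg(a)),(hi-lo).round(4),'ctr',(R@((lo+hi)/2)).round(4))
for yd in(7,8,9,10,11,12):
    y=np.deg2rad(yd);ax=f[:2]-np.array([np.sin(y),-np.cos(y)])*.1
    d=l[:2]-ax;print(yd,'axis',ax,'r',np.hypot(*d),'nozzle world',np.rad2deg(np.arctan2(d[1],d[0]))+90)
# barrel direction from high points
b=w[150:235,255:350].reshape(-1,3);b=b[(b[:,2]>.143)&(b[:,2]<.17)]
vx,vy,x0,y0=cv2.fitLine(b[:,:2].astype(np.float32),cv2.DIST_HUBER,0,.01,.01).ravel();print('barrel line',vx,vy,x0,y0,np.rad2deg(np.arctan2(vy,vx)))
# side-view checks
zs=np.load('pics/side0.npz');s=zs['w']
def near(c,r,z0,z1,nm):
    k=(np.hypot(s[...,0]-c[0],s[...,1]-c[1])<r)&(s[...,2]>z0)&(s[...,2]<z1);P=s[k]
    print(nm,len(P),P.mean(0).round(4),P.min(0).round(4),P.max(0).round(4))
near((.58,-.297),.03,.085,.12,'side pin');near(f,.06,.067,.085,'side tine');near((.574,.066),.1,.14,.17,'side barrel top');near((.52,.108),.06,.05,.066,'side lug')
E
```

```text
fork [ 0.5920176  -0.02226309  0.074     ] lug [0.48947428 0.12595536 0.058     ] pintop [ 0.57891915 -0.29800503  0.101     ] collar [ 0.57934175 -0.29894902  0.071     ]
tine 5 [0.0417 0.0649] ctr [ 0.5942 -0.0336]
tine 6 [0.0411 0.0647] ctr [ 0.5943 -0.0335]
tine 7 [0.0405 0.0648] ctr [ 0.5942 -0.0336]
tine 8 [0.0401 0.0647] ctr [ 0.5943 -0.0336]
tine 9 [0.0398 0.065 ] ctr [ 0.5942 -0.0336]
tine 10 [0.0397 0.065 ] ctr [ 0.5942 -0.0336]
tine 11 [0.0402 0.0649] ctr [ 0.5944 -0.0335]
tine 12 [0.0407 0.065 ] ctr [ 0.5944 -0.0335]
tine 13 [0.0412 0.065 ] ctr [ 0.5943 -0.0335]
tine 14 [0.0417 0.0649] ctr [ 0.5942 -0.0335]
tine 15 [0.0424 0.0651] ctr [ 0.5942 -0.0336]
plate 5 [0.1695 0.2719] ctr [0.5545 0.0489]
plate 6 [0.1716 0.2728] ctr [0.5539 0.0489]
plate 7 [0.1726 0.2726] ctr [0.5539 0.049 ]
plate 8 [0.1738 0.2728] ctr [0.5537 0.0493]
plate 9 [0.1752 0.2729] ctr [0.5533 0.0495]
plate 10 [0.1767 0.2732] ctr [0.5532 0.0494]
plate 11 [0.178 0.273] ctr [0.5531 0.0495]
plate 12 [0.1793 0.2722] ctr [0.5529 0.0495]
plate 13 [0.1804 0.2716] ctr [0.5528 0.0494]
plate 14 [0.1815 0.2714] ctr 
[... 285 characters left out ...]
le world 240.3583373027374
10 axis [0.57465278 0.07621768] r 0.09863677191770513 nozzle world 239.71836800416366
11 axis [0.5729367  0.07589963] r 0.09732189453677086 nozzle world 239.04720912272109
12 axis [0.57122643 0.07555167] r 0.09604137338194887 nozzle world 238.34439654175577
barrel line 0.4936225 0.8696763 0.56874985 0.06482571 60.42104
side pin 71 [ 0.5772 -0.3022  0.0976] [ 0.568  -0.3102  0.0855] [ 0.5873 -0.2889  0.1034]
side tine 226 [ 0.5918 -0.0374  0.0734] [ 0.5683 -0.0714  0.0676] [0.6157 0.001  0.078 ]
side barrel top 495 [0.5652 0.055  0.1475] [ 0.5095 -0.0234  0.14  ] [0.6447 0.152  0.1569]
side lug 153 [0.4988 0.1153 0.0566] [0.4648 0.086  0.0501] [0.5316 0.1444 0.0603]
```

Yaw is about 9.3°, the swivel axis is at (0.576, 0.0765), and the nozzle's world heading is about 240.4°. So the burner has to turn about +129° counter-clockwise.

```bash
cat >> h.py <<'E'
from scipy.spatial.transform import Rotation as Ro
def ori(psi): return (Ro.from_euler('z',psi,degrees=True)*Ro.from_euler('x',180,degrees=True)).as_rotvec()
def st(t=''):
    s=ctrl.read_state();print(t,'t%.2f'%s['clock'],'pos',s['position'].round(4),'F',s['force'].round(1),'M',s['moment'].round(2),'w%.4f gf%.1f'%(s['width'],s['gripper_force']),'q',s['joints'].round(2));return s
E
python3 - <<'E'
from h import *
A=[.576,.0765]
ctrl.movel([.25,.5,.33],vel=.4);
ctrl.move_pose(A+[.26],ori(60.4));st('above')
ctrl.movel(A+[.112],vel=.2);st('down')
ctrl.set_gripper(.03,25);s=st('grip')
q=np.array(s['joints']);q5=q[5]
for k in (.33,.67,1):
    t=q.copy();t[5]=q5-np.deg2rad(129)*k;ctrl.movej(t);st('rot')
snap('top','t1.png')
E
```

```text
above t2.52 pos [0.5759 0.0776 0.2601] F [ 0.  -0.2 -0.2] M [-0.    0.07 -0.01] w0.0929 gf0.0 q [0.05 0.07 1.48 0.   1.59 0.56]
down t3.42 pos [0.5769 0.0768 0.1135] F [0.2 0.3 0.8] M [-0.07  0.12 -0.01] w0.0930 gf0.0 q [0.04 0.15 1.66 0.   1.33 0.56]
grip t4.28 pos [0.5749 0.0771 0.1118] F [-4.9  2.3  3. ] M [ 0.42  1.15 -0.  ] w0.0418 gf25.0 q [0.04 0.15 1.66 0.   1.33 0.56]
rot t5.03 pos [0.575  0.0771 0.1119] F [ 1.2 -0.9  1.7] M [-0.1   0.11  0.13] w0.0413 gf25.0 q [ 0.04  0.15  1.66  0.    1.33 -0.18]
rot t5.78 pos [0.575  0.0771 0.1119] F [1.5 0.6 0.8] M [-0.17 -0.08  0.09] w0.0412 gf25.0 q [ 0.04  0.15  1.66  0.    1.33 -0.94]
rot t6.53 pos [0.575  0.0772 0.1118] F [ 1.6  0.7 -0.6] M [-0.12 -0.39  0.06] w0.0412 gf25.0 q [ 0.04  0.15  1.66  0.    1.33 -1.69]
```

```bash
python3 - <<'E'
from h import *
ctrl.set_gripper(.093);p=ctrl.read_state()['position'];ctrl.movel([p[0],p[1],.27],vel=.3)
ctrl.move_pose([.579,-.298,.25],ori(0));st()
im,d=snap('top');w=cloud('top',d);np.savez('pics/t2.npz',im=im,w=w)
a=cv2.resize(im[130:250,255:375],(480,480),interpolation=cv2.INTER_CUBIC);cv2.imwrite('pics/crop2.png',a[:,:,::-1])
b=w[150:250,255:370].reshape(-1,3);b=b[(b[:,2]>.143)&(b[:,2]<.17)]
vx,vy,x0,y0=cv2.fitLine(b[:,:2].astype(np.float32),cv2.DIST_HUBER,0,.01,.01).ravel();print('barrel',x0,y0,np.rad2deg(np.arctan2(vy,vx)))
E
```

```text
t10.53 pos [ 0.5791 -0.2976  0.2497] F [-1.   1.5  0.2] M [-0.03  0.14  0.02] w0.0930 gf0.0 q [-0.55  0.26  1.29  0.    1.6   1.02]
barrel 0.5834637 0.07676052 9.495293
```

View pics/crop2.png

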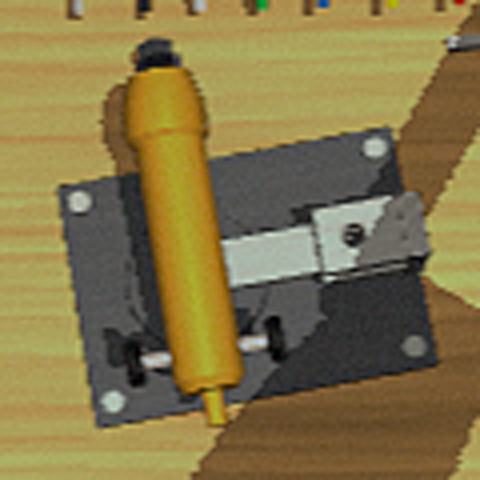

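Barrel heading is now 9.5°, the lug lies inside the fork, and the fork hole is at crop (353,235). Next I grip the pin twice at right angles to centre it, then lift.

```bash
python3 - <<'E'
from h import *
c=[ray('top',255+u/4,130+v/4,.010)[:2] for u,v in((80,203),(375,148),(415,346),(113,402))]
for i,j in((0,1),(3,2)): e=c[i]-c[j];print('yaw from y-edge',np.rad2deg(np.arctan2(-e[0],e[1])),np.hypot(*e))
for i,j in((0,3),(1,2)): e=c[i]-c[j];print('yaw from x-edge',np.rad2deg(np.arctan2(e[1],e[0])),np.hypot(*e))
print('hole',ray('top',255+353/4,130+235/4,.074),'tongue',ray('top',255+155/4,130+45/4,.063))
P=[.579,-.298]
ctrl.set_gripper(.05);ctrl.movel(P+[.12],vel=.25);ctrl.movel(P+[.0755],vel=.1);st('at')
ctrl.set_gripper(.01,4);st('grip y');ctrl.set_gripper(.04)
ctrl.move_pose(P+[.0755],ori(90));st('rot')
ctrl.set_gripper(.01,40);st('grip x')
ctrl.movel(P+[.26],vel=.2);st('lift')
E
```

```text
yaw from y-edge 9.608744886425594 0.19441408633834756
yaw from y-edge 9.480647961503006 0.19521397003819074
yaw from x-edge 9.191035194276148 0.13142998811494536
yaw from x-edge 9.539755959821838 0.131863033029421
hole [ 0.59189597 -0.0221383   0.074     ] tongue [0.71822921 0.09848916 0.063     ]
at t12.69 pos [ 0.5791 -0.2981  0.0757] F [ 0.  -0.3  0.7] M [0.01 0.16 0.02] w0.0499 gf0.0 q [-0.55  0.37  1.48  0.    1.3   1.02]
grip y t13.28 pos [ 0.5792 -0.298   0.0759] F [-0.4  0.3  2.9] M [ 0.12  0.18 -0.02] w0.0199 gf4.0 q [-0.55  0.37  1.48  0.    1.3   1.02]
rot t15.25 pos [ 0.579  -0.298   0.0755] F [ 1.1  0.3 -0.2] M [-0.09  0.1   0.07] w0.0403 gf0.0 q [-0.55  0.37  1.48  0.    1.3  -0.55]
grip x t15.72 pos [ 0.579  -0.298   0.0755] F [-0.1  0.3  0. ] M [-0.07  0.01 -0.05] w0.0193 gf40.0 q [-0.55  0.37  1.48  0.    1.3  -0.55]
lift t16.80 pos [ 0.5783 -0.2976  0.2581] F [ 0.3  0.5 -1.5] M [-0.09  0.06  0.01] w0.0194 gf40.0 q [-0.55  0.26  1.27  0.    1.61 -0.55]
```

```bash
python3 - <<'E'
from h import *
H=[.592,-.0222]
ctrl.move_pose(H+[.26],ori(99.4));ctrl.movel(H+[.157],vel=.2);ctrl.hold(.3);st('hover')
for n in('side','top'):
    im,d=snap(n);np.savez('pics/h_%s.npz'%n,im=im,d=d,w=cloud(n,d))
    c=ctrl.camera_info(n);K=c['camera_matrix'];T=np.linalg.inv(c['extrinsics'])
    def px(p): q=T@np.r_[p,1];return K[0,2]+K[0,0]*q[0]/-q[2],K[1,2]+K[1,1]*q[1]/q[2]
    print(n,'hole px',px(H+[.074]),'tip px',px(H+[.0855]),'collar',px(H+[.1475]))
    if n=='side': u,v=map(int,px(H+[.1]))
    if n=='side': a=cv2.resize(im[v-50:v+50,u-50:u+50],(500,500),interpolation=cv2.INTER_CUBIC);print('side crop origin',u-50,v-50)
    else:
        u,v=map(int,px(H+[.1])); b=cv2.resize(im[v-50:v+50,u-30:u+30],(300,500),interpolation=cv2.INTER_CUBIC);print('top crop',u-30,v-50)
cv2.imwrite('pics/hover.png',np.hstack([a,b])[:,:,::-1])
E
```

```text
hover t18.83 pos [ 0.5928 -0.0223  0.1584] F [ 0.1  0.  -1. ] M [-0.01 -0.01  0.06] w0.0195 gf40.0 q [-0.12  0.14  1.58 -0.    1.41 -0.29]
side hole px (np.float64(333.3051520418524), np.float64(208.28249701545684)) tip px (np.float64(333.43789308618125), np.float64(205.53011557980057)) collar (np.float64(334.1847200807418), np.float64(190.0446810190843))
side crop origin 283 152
top hole px (np.float64(343.2742618099376), np.float64(188.70761128912827)) tip px (np.float64(343.4138070613578), np.float64(187.76298007924382)) collar (np.float64(344.2165727756378), np.float64(182.32877475719286))
top crop 313 136
```

View pics/hover.png

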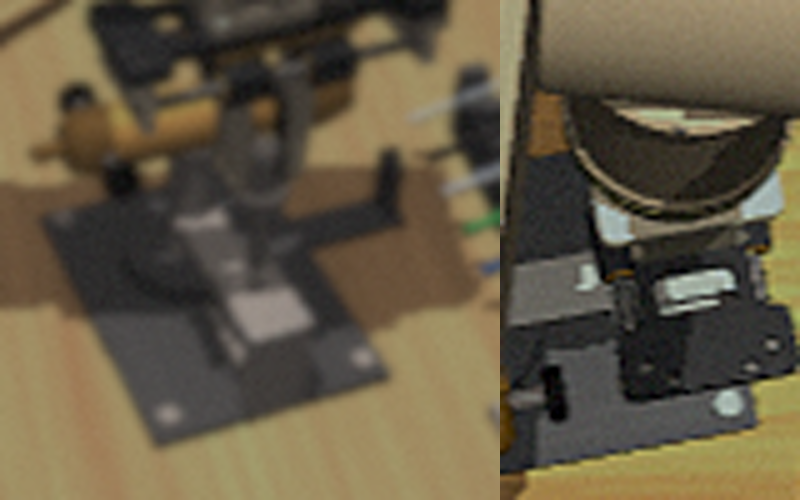

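The collar is at side-view crop (262,192) against (256,190) predicted, so the camera and robot agree to about a pixel. The burner and fork look aligned. Next I go down by feel.

```bash
cat > ins.py <<'E'
from h import *
def go(H,z0,z1,step,fz,lat=5):
    H=np.array(H,float);z=z0
    while z>z1-1e-6:
        ctrl.movel([*H,z],vel=.06);s=ctrl.read_state();F=s['force']
        print('z%.4f'%z,s['position'].round(4),F.round(1),s['moment'].round(2))
        if F[2]>fz or np.hypot(*F[:2])>15: print('stop');break
        if np.hypot(*F[:2])>lat: H=H+F[:2]*.0001
        z-=step
    print('H',H,'z',z,'t',s['clock'])
E
python3 -c "
from ins import *
go([.592,-.0222],.152,.136,.004,9)"
```

```text
z0.1520 [ 0.5915 -0.0221  0.1513] [ 0.1 -0.2 -1.7] [-0.1   0.03 -0.05]
z0.1480 [ 0.5917 -0.0221  0.1475] [ 0.2 -0.5 -0.4] [-0.07  0.07  0.01]
z0.1440 [ 0.5917 -0.0221  0.1436] [-1.5 -0.1 -1.5] [-0.05  0.06 -0.03]
z0.1400 [ 0.5917 -0.0221  0.1395] [-0.4 -0.4 -1.5] [-0.    0.03 -0.03]
z0.1360 [ 0.5917 -0.0222  0.1356] [-0.2 -0.2 -2.3] [-0.05  0.03 -0.06]
H [ 0.592  -0.0222] z 0.13199999999999998 t 20.1833
```

```bash
python3 -c "
from ins import *
ctrl.set_gripper(.01,60)
go([.592,-.0222],.132,.096,.004,22)"
```

```text
z0.1320 [ 0.5918 -0.0222  0.1315] [ 0.1  0.2 -0.8] [0.01 0.07 0.  ]
z0.1280 [ 0.5918 -0.0222  0.1275] [-0.2 -0.4 -1.2] [0.02 0.12 0.02]
z0.1240 [ 0.5918 -0.0222  0.1235] [-0.8  0.8 -1. ] [ 0.1   0.14 -0.01]
z0.1200 [ 0.5918 -0.0222  0.1195] [-0.2  1.1 -1.7] [0.13 0.21 0.02]
z0.1160 [ 0.5919 -0.0222  0.1156] [ 0.1 -0.  -1.6] [0.15 0.19 0.01]
z0.1120 [ 0.5918 -0.0222  0.1115] [ 0.1  0.8 -2.6] [ 0.17  0.28 -0.04]
z0.1080 [ 0.5918 -0.0222  0.1075] [-1.2  1.4 -2.5] [0.26 0.25 0.  ]
z0.1040 [ 0.5917 -0.0222  0.1035] [-1.7  1.7 -2.4] [0.24 0.44 0.02]
z0.1000 [ 0.5916 -0.0222  0.0997] [-3.8  1.3 -0.7] [ 0.25  0.81 -0.04]
z0.0960 [ 0.5915 -0.0221  0.0954] [-3.3  1.8 -3.2] [0.32 0.85 0.01]
H [ 0.592  -0.0222] z 0.09199999999999997 t 22.9
```

```bash
python3 - <<'E'
from h import *
st()
im,d=snap('side');a=cv2.resize(im[150:250,283:383],(600,600),interpolation=cv2.INTER_CUBIC);cv2.imwrite('pics/mid.png',np.clip(a[:,:,::-1]*1.5,0,255))
w=cloud('side',d)
for v in range(190,216,2): print(v,[tuple((w[v,u]*1000).round().astype(int)) for u in (331,334,337)])
E
```

```text
t22.90 pos [ 0.5915 -0.0221  0.0954] F [-3.3  1.8 -3.2] M [0.32 0.85 0.01] w0.0190 gf60.0 q [-0.12  0.2   1.64  0.    1.3  -0.29]
190 [(np.int64(571), np.int64(-64), np.int64(187)), (np.int64(636), np.int64(135), np.int64(6)), (np.int64(601), np.int64(-20), np.int64(144))]
192 [(np.int64(579), np.int64(-36), np.int64(154)), (np.int64(633), np.int64(121), np.int64(10)), (np.int64(-9223372036854775808), np.int64(-9223372036854775808), np.int64(-9223372036854775808))]
194 [(np.int64(579), np.int64(-37), np.int64(148)), (np.int64(631), np.int64(112), np.int64(8)), (np.int64(601), np.int64(-24), np.int64(132))]
196 [(np.int64(580), np.int64(-35), np.int64(137)), (np.int64(593), np.int64(-19), np.int64(121)), (np.int64(601), np.int64(-24), np.int64(124))]
198 [(np.int64(580), np.int64(-35), np.int64(130)), (np.int64(591), np.int64(-29), np.int64(122)), (np.int64(601), np.int64(-27), np.int64(119))]
200 [(np.int64(580), np.int64(-36), np.int64(122)), (np.int64(590), np.int64(-31), np.int64(116)), (np.int64(600), np.int64(-29), np.int64(113))]
202 [(np.int64(581), np.int64(-34), np.int64(113
[... 438 characters left out ...]
 (np.int64(589), np.int64(-41), np.int64(94)), (np.int64(599), np.int64(-37), np.int64(88))]
210 [(np.int64(584), np.int64(-27), np.int64(73)), (np.int64(593), np.int64(-27), np.int64(71)), (np.int64(601), np.int64(-31), np.int64(73))]
212 [(np.int64(581), np.int64(-37), np.int64(75)), (np.int64(591), np.int64(-36), np.int64(71)), (np.int64(599), np.int64(-41), np.int64(75))]
214 [(np.int64(580), np.int64(-44), np.int64(73)), (np.int64(588), np.int64(-46), np.int64(73)), (np.int64(597), np.int64(-47), np.int64(72))][ WARN:0@1.103] global loadsave.cpp:1063 imwrite_ Unsupported depth image for selected encoder is fallbacked to CV_8U.
<stdin>:5: RuntimeWarning: invalid value encountered in cast
```

View pics/mid.png

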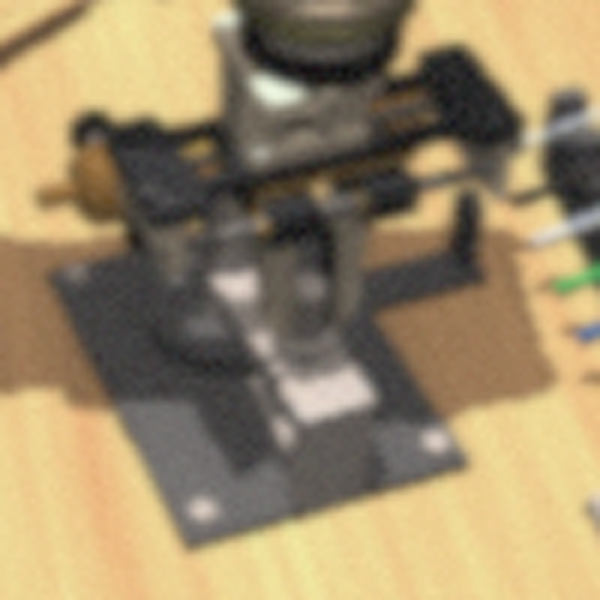

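The pin is still held, with its collar about 12 mm above the fork and no obstruction. I'll carry on down, relieving the small sideways force.

```bash
python3 -c "
from ins import *
go([.5912,-.0219],.092,.079,.0015,22,3)
ctrl.hold(.2);st()"
```

```text
z0.0920 [ 0.5913 -0.0219  0.0918] [-2.4  1.  -3.9] [0.22 0.45 0.01]
z0.0905 [ 0.5914 -0.0219  0.0906] [-2.4  1.8 -0.3] [0.2  0.63 0.02]
z0.0890 [ 0.5913 -0.0219  0.0889] [-2.2  2.2 -0.4] [0.22 0.52 0.02]
z0.0875 [ 0.5913 -0.0218  0.0875] [-0.8  0.9 -0.3] [ 0.07  0.32 -0.01]
z0.0860 [ 0.5912 -0.0217  0.086 ] [-0.   0.6  0.3] [ 0.05  0.18 -0.04]
z0.0845 [ 0.5912 -0.0217  0.0845] [-0.1 -0.2 -0.1] [ 0.06  0.16 -0.07]
z0.0830 [ 0.5912 -0.0218  0.0835] [-1.3 -0.5  5.8] [ 0.03  0.38 -0.03]
z0.0815 [ 0.5913 -0.0218  0.0834] [-8.3  1.1 15.6] [0.1  1.57 0.04]
z0.0800 [ 0.5913 -0.0218  0.0834] [-10.2   1.2  22.8] [ 0.13  1.94 -0.04]
stop
H [ 0.59014696 -0.0215719 ] z 0.07999999999999999 t 25.2
 t25.40 pos [ 0.5913 -0.0218  0.0834] F [-9.3  1.4 23.5] M [ 0.17  1.94 -0.03] w0.0191 gf60.0 q [-0.12  0.21  1.65 -0.    1.28 -0.29]
```

```bash
python3 - <<'E'
from h import *
ctrl.movel([.5912,-.0218,.083],vel=.05);st('unload')
ctrl.set_gripper(.05);st('open');ctrl.movel([.5912,-.0218,.2],vel=.15)
ctrl.movel([.50,-.25,.30],vel=.3);st('away');out=[]
for n in('top','side'):
    im,d=snap(n);w=cloud(n,d)
    for nm,z0,z1,r in(('stem',.095,.13,.025),('collar',.0765,.084,.022)):
        k=(np.hypot(w[...,0]-.5912,w[...,1]+.0225)<r)&(w[...,2]>z0)&(w[...,2]<z1);P=w[k];print(n,nm,len(P),P.mean(0).round(4),np.percentile(P[:,2],[5,50,90,98]).round(4))
    r,c=((130,255),(160,290))[n=='side'];out.append(cv2.resize(im[r:r+100,c:c+100] if n=='side' else im[r:r+120,c:c+120],(400,400),interpolation=cv2.INTER_CUBIC))
cv2.imwrite('pics/fin.png',np.hstack(out)[:,:,::-1])
E
```

```text
unload t25.65 pos [ 0.5913 -0.0218  0.0835] F [-3.5  0.9  7.8] M [0.11 0.92 0.03] w0.0184 gf60.0 q [-0.12  0.21  1.65  0.    1.28 -0.29]
open t26.36 pos [ 0.5912 -0.0218  0.083 ] F [ 0.5 -0.7  0.7] M [-0.06  0.01 -0.01] w0.0498 gf0.0 q [-0.12  0.21  1.65  0.    1.28 -0.29]
away t28.32 pos [ 0.5    -0.2489  0.2988] F [ 0.2  1.4 -0.3] M [-0.07  0.04  0.03] w0.0496 gf0.0 q [-0.55  0.    1.48  0.    1.66 -0.72]
top stem 61 [ 0.5919 -0.0226  0.1088] [0.1019 0.1093 0.1125 0.1134]
top collar 84 [ 0.5881 -0.0236  0.0791] [0.0769 0.079  0.0816 0.0828]
side stem 4 [ 0.5807 -0.0229  0.1008] [0.0976 0.1011 0.1031 0.1037]
side collar 31 [ 0.5857 -0.0312  0.0795] [0.077  0.0795 0.0813 0.0822]
```

View pics/fin.png

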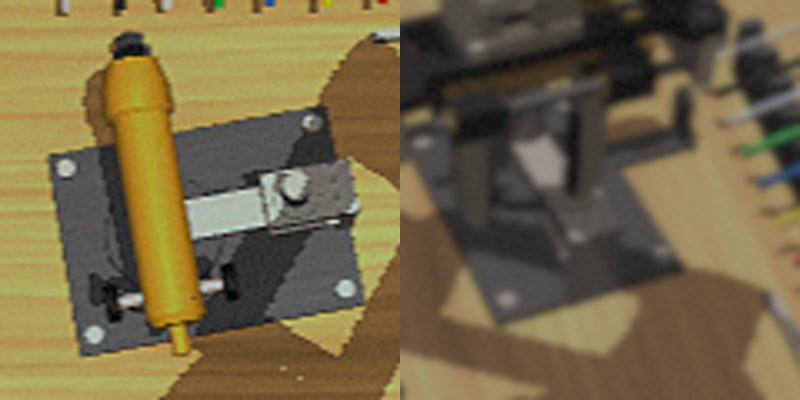

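The pin is seated. The stem top measures 109 mm and the collar top 79 mm above the bench, both as expected for a collar flat on the 74 mm tine. The downward push stopped hard at the matching height with 23 N, above the catch force. The burner is still in line with the tongue, and the robot is clear.

```bash
python3 -c "
from h import *
print(ctrl.finish_job())"
```

```text
the job is handed in; nothing more can be done
None
```

I swung the burner over the tongue, pushed the steel locking pin fully home in the fork and let go of it, then handed the job in at about 28 s; the stiff catch barely showed in the force readings on the way down.

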